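Return the left-over pipe fittings to their stock bins

TASK

Put the four loose steel pipe fittings left on the bench (tee, elbow, eight-sided straight coupling, floor flange) back into the yellow stock bins, each into the bin that already holds its own kind. Set each one down, do not drop it, flat on the floor in the clear front half of its bin, the flange standing on its disc as it stands now. Leave the brass ball valve and the caliper where they lie.

Things in the scene. Friction and masses are not known exactly. Their poses are not given: they have to be found in the camera images.
- tee: Loose steel pipe tee (T shape, three arms), about 0.22 kg. Each arm ends 40 mm from the hub centre; 23 mm thick, its last 14 mm a 26 mm collar; hub a 26 mm block. Lies flat, 26 mm high. Origin: hub centre, 13 mm above the support; z up (or down if turned over). The branch points to +x, the straight 80 mm run lies along y. Grip across the branch, 30 mm from the origin.
- elbow: Loose steel pipe elbow (L shape, two arms at 90 degrees), about 0.18 kg. Each arm ends 40 mm from the hub centre; 23 mm thick, its last 14 mm a 26 mm collar; hub a 26 mm block. Lies flat, 26 mm high. Origin: hub centre, 13 mm above the support; z up (or down if turned over). One arm points to +x, the other to +y. Grip across an arm, 30 mm from the origin.
- coupling: Loose straight steel coupling: a eight-sided bar 60 mm long, 28 mm across flats, lying on a flat, about 0.20 kg. Origin: its centre, 14 mm above what it lies on; x along its length, z up. Grip from above across y.
- flange: Loose steel floor flange standing on its disc: disc 56 mm diameter, 8 mm thick, with four small bolt holes, and above it a round neck 28 mm diameter up to 42 mm height, about 0.25 kg. Origin: centre of the underside; z up along the neck. Grip the neck from above.
- bin_tee: Yellow bin, fixed, one of four, 180 x 112 x 60 mm, walls and floor 4 mm; its rear half (x above 0) holds tees up to 57 mm high. Origin: centre of its underside; z up, x along its length from the low front (32 mm high; sides slope up to 60 mm at x = 0) to the 60 mm back, y across. Clear front half: x -86 to 0 mm, y -52 to 52 mm, centre x = -43; floor top at z = 4 mm.
- bin_elbow: Yellow bin, fixed, one of four, 180 x 112 x 60 mm, walls and floor 4 mm; its rear half (x above 0) holds elbows up to 57 mm high. Origin: centre of its underside; z up, x along its length from the low front (32 mm high; sides slope up to 60 mm at x = 0) to the 60 mm back, y across. Clear front half: x -86 to 0 mm, y -52 to 52 mm, centre x = -43; floor top at z = 4 mm.
- bin_coupling: Yellow bin, fixed, one of four, 180 x 112 x 60 mm, walls and floor 4 mm; its rear half (x above 0) holds eight-sided couplings up to 57 mm high. Origin: centre of its underside; z up, x along its length from the low front (32 mm high; sides slope up to 60 mm at x = 0) to the 60 mm back, y across. Clear front half: x -86 to 0 mm, y -52 to 52 mm, centre x = -43; floor top at z = 4 mm.
- bin_flange: Yellow bin, fixed, one of four, 180 x 112 x 60 mm, walls and floor 4 mm; its rear half (x above 0) holds two floor flanges up to 57 mm high. Origin: centre of its underside; z up, x along its length from the low front (32 mm high; sides slope up to 60 mm at x = 0) to the 60 mm back, y across. Clear front half: x -86 to 0 mm, y -52 to 52 mm, centre x = -43; floor top at z = 4 mm.
- valve: Bystander: loose brass ball valve, 70 mm long, 45 mm high, with a flat red lever that reaches 64 mm from the middle. Origin: centre of its underside, under the stem; lever along x. It stays where it is.
- caliper: Bystander: loose slide caliper, a steel bar 220 x 16 mm with a black 34 x 50 mm, 12 mm high head and two jaws, lying flat at the left. Origin: middle of the bar, on the bench; bar along y, jaws to +x. It stays where it is.
Not all that is in view belongs to the job. Leave any blue or green look-alike of the flange alone.

How it is judged:
At the end, for the whole second after the job is handed in: Each fitting lies in the clear front half of its own kind's bin: origin at x -82 to 0 mm, within 45 mm of the bin's middle line, resting on the bin floor (height within 8 mm); tee and elbow flat within 0.12 rad (either face up), flange upright within 0.12 rad; all at rest (x of tee in the frame of bin_tee between -0.082 and 0 m and y of tee in the frame of bin_tee between -0.045 and 0.045 m and z of tee in the frame of bin_tee between -0.004 and 0.025 m and angle between the z axis of tee and the z axis of bin_tee, either way round below 0.12 rad and linear speed of each of tee, elbow, coupling, flange below 0.02 m/s and angular speed of each of tee, elbow, coupling, flange below 0.2 rad/s and x of elbow in the frame of bin_elbow between -0.082 and 0 m and y of elbow in the frame of bin_elbow between -0.045 and 0.045 m and z of elbow in the frame of bin_elbow between -0.004 and 0.025 m and angle between the z axis of elbow and the z axis of bin_elbow, either way round below 0.12 rad and x of coupling in the frame of bin_coupling between -0.082 and 0 m and y of coupling in the frame of bin_coupling between -0.045 and 0.045 m and z of coupling in the frame of bin_coupling between -0.004 and 0.025 m and x of flange in the frame of bin_flange between -0.082 and 0 m and y of flange in the frame of bin_flange between -0.045 and 0.045 m and z of flange in the frame of bin_flange between -0.004 and 0.012 m and angle between flange's own z axis and vertical below 0.12 rad); the robot touches nothing.
It fails at once if a fitting is dropped or knocked flying (moves faster than 0.7 m/s without the fingers on it, as after a fall of about 25 mm) ((linear speed of tee above 0.7 m/s and contact force between tee and the fingers below 0.05 N) or (linear speed of elbow above 0.7 m/s and contact force between elbow and the fingers below 0.05 N) or (linear speed of coupling above 0.7 m/s and contact force between coupling and the fingers below 0.05 N) or (linear speed of flange above 0.7 m/s and contact force between flange and the fingers below 0.05 N)).
It fails at once if the valve is moved by more than 25 mm (distance of valve from where it was at the start of the episode above 0.025 m).
It fails at once if the caliper is moved by more than 25 mm (distance of caliper from where it was at the start of the episode above 0.025 m).
It also fails if it takes over 109 s, if anything falls off the work surface, if the arm or the gripper's body presses on something with over 40 N, if the wrist force passes 120 N, or if a joint passes its speed limit or range.

ROBOT

A 7-joint arm with a two-finger parallel gripper is mounted at the origin on the work surface. World frame = base frame: x ahead of the robot, y to its left, z up, the work surface at z = 0. Lengths are in m, angles in rad, forces in N, time in s.
With the tool pointing down it reaches from about 0.4 to 0.925 m from the base axis. Payload 4.1 kg.
Tool frame: the origin (TCP) lies between the finger pads; the fingertips stand 25 mm ahead of it and the grasp point (between the pads) lies 6 mm ahead of it; z points along the fingers, y is the line along which they close (so a half turn about z gives the same grasp; the last joint's range is limited). The gripper opens to 85 mm and grips with 20 to 120 N. Pads are 22 mm wide; open, the fingers measure 114 mm over their backs; the gripper's body (76 mm by 85 mm) begins 54 mm behind the grasp point. The pads swing forward as they close: fully open they stand 13 mm farther back than shut.
Start: joints at [-1.371, 0.398, 0.045, 1.537, -0.019, 1.207, -0.051], TCP at [0.191, 0.621, 0.256] pointing down, gripper open.
Joint ranges: [-2.82, 2.82], [-0.49, 2.23], [-1.37, 1.46], [0, 2.46], [-1.36, 4.5], [0.23, 2], [-2.94, 2.94]. Speed limits (rad/s): [2.57, 2.57, 3.14, 3.14, 3.14, 3.14, 3.14].

INTERFACE

Orientations are given as a rotation vector (axis times angle).
In Python, from workcell import env, vision gives the robot as it stands.
- The arm moves only by the shell command python3 -m crank 'ROWS' [FORCE]. ROWS is JSON, a list of rows, each an object with "grip": the opening, from -1 (shut) to 1 (fully open); "offset": the shift along the tool's x, y, z scaled (see below), a list of three; "delta_rot": the turn, a rotation vector about the tool's x, y, z scaled (see below), a list of three. In form: [{"grip": grip, "offset": [dx, dy, dz], "delta_rot": [rx, ry, rz]}, ...]. A call has 1 to 8 rows; each row is the pose to reach, as a shift and turn from the pose commanded when the call began, along the tool's axes at that moment, turning the shorter way round; what a row does not reach only later rows make up. The controller multiplies each number of a shift by 300 mm and each number of a turn by pi rad. A row lasts 1/8 s, in which the tool goes at most 62.5 mm and 10.7 degrees, less where a joint would pass 70% of its speed; a pose out of reach is approached as far as the arm can. A call with a number of a shift or a turn outside -1 to 1 is refused whole. A call with a gripper value outside its range is refused whole. The fingers move at their own pace and stop on an object; FORCE is the grip in N (left out, the last holds). Time passes only in rows, so rows that repeat a pose let the fingers close. It gives the time, the measured TCP pose, the force, the opening and the grip force at its end, in the units of the state.
- env.get_obs(): the state, without advancing time (a new reading comes with each control period).
- vision.grab_frame(name): name is "scene" or "top" or "wrist"; returns a dict with "frame" (480x640x3 uint8, red, green, blue), "K" (3x3 intrinsics, pixels), "k1" (the pictures are not rectified: a ray, as slopes to the right and down, at radius r is drawn at 1 + k1 r^2 times it, then the intrinsics apply), "pose" (4x4, takes a point from camera to world coordinates); the wrist camera has in their place "T_tool_cam" (4x4, takes a point from camera to tool coordinates, whose origin is the TCP and whose axes are the flange's). Camera axes: x right, y down, z forward; pixel columns grow to the right and rows downward; lengths in m; the calibration is good to about 2 mm. A picture is of the moment at which its call begins: read the wrist's pose just before it. There is no depth.
- env.finish_job(): hands the job in; it is judged then, once.
The state is a dict: "clock": time; "q": joint angles; "joint_vel": joint speeds; "tau": joint torques, N m; "ee_pos": TCP position; "eef_rot": TCP orientation; "force": force on the tool from outside, world axes, zero at the start; "torque": the same for the moment, N m; "opening": finger opening in m; "grasp_force": force on a finger pad.
Only numpy, scipy, OpenCV 4.12 (cv2) and the standard library are available. Lean on these libraries where they do the work, as an engineer would, in place of code of your own. Each camera call takes 0.05 s, during which the arm holds its last target. There are 200 camera calls.

## Working session

There is one attempt and no reset: what is moved stays moved. The work goes in short steps, Python scripts to look and compute and a shell command to move; the robot and the scene stay as the last step left them, time stands still between calls to the robot, and variables do not carry over. Pictures are saved under pics/ and viewed, at most 14 in all, crops included, and the job is handed in when it is done.

```bash
mkdir -p pics; ls; python3 - <<'E'
from workcell import env, vision
import cv2,numpy as np
for n in("top","scene"):
    f=vision.grab_frame(n); cv2.imwrite(f"pics/{n}0.png",f["frame"][:,:,::-1]); print(n,f["K"],f["k1"],f["pose"])
o=env.get_obs(); print(o)
E
```

```text
pics
top [[499.81542481   0.         314.62487481]
 [  0.         499.81542481 237.07951424]
 [  0.           0.           1.        ]] 0.0013364864434866023 [[-0.01095596 -0.99212998  0.124732    0.38985979]
 [-0.99991552  0.00999755 -0.00830716  0.10952618]
 [ 0.00699476 -0.12481248 -0.99215569  1.07174519]
 [ 0.          0.          0.          1.        ]]
scene [[435.53647018   0.         319.57759354]
 [  0.         435.53647018 245.70005861]
 [  0.           0.           1.        ]] -0.03782139442126404 [[ 0.01194875  0.59617896 -0.80276266  1.31738236]
 [ 0.99985844 -0.01663469  0.00252854  0.08498768]
 [-0.01184624 -0.80267923 -0.59629332  0.62567176]
 [ 0.          0.          0.          1.        ]]
{'clock': 0.1, 'q': array([-1.37099546,  0.39912913,  0.04505571,  1.53773114, -0.01871839,
        1.20688071, -0.05069093]), 'joint_vel': array([ 0.00081603, -0.00207451, -0.00028177, -0.00322286, -0.00071204,
        0.00124147, -0.00035317]), 'tau': array([ 3.52185001e-03, -4.76260865e+01,  1.36988718e+00, -2.54948705e+01,
        1.17875281e-02,  5.07172939e-03,  1.05498565e-06]), 'ee_pos': array([0.19117189, 0.62071928, 0.25537069]), 'eef_rot': array([-4.67438430e-01, -3.10647338e+00,  2.70185974e-03]), 'force': array([ 0.51818869, -0.38061956,  0.25513612]), 'torque': array([-0.02232286,  0.07512943,  0.05222324]), 'grasp_force': 0.0, 'opening': 0.08545298600432012}
```

View pics/top0.png

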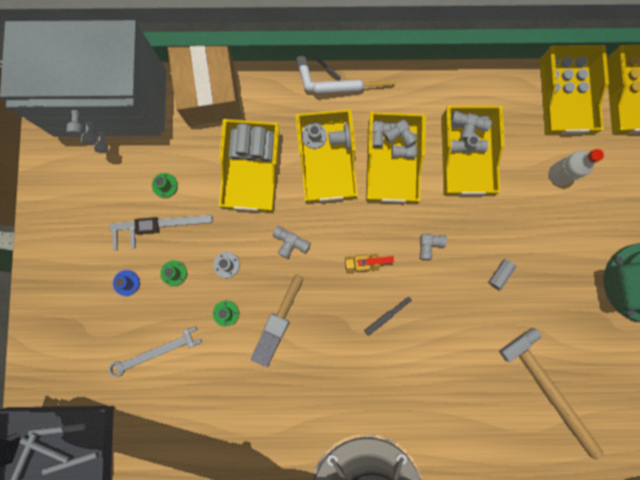

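View pics/scene0.png

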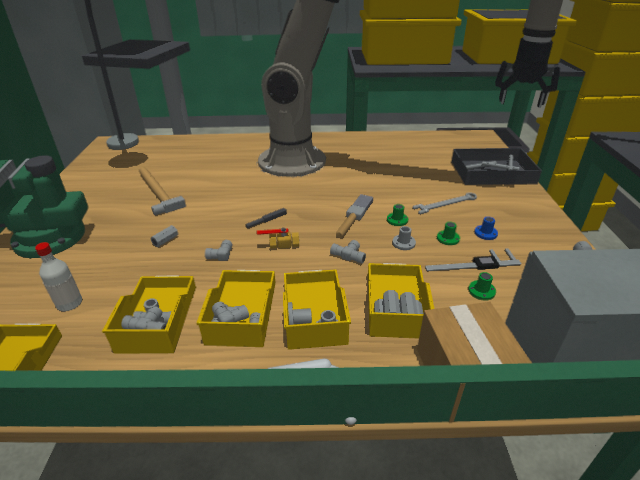

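The top view shows: tee (291,241), elbow (431,246), coupling (502,274), grey flange (227,265). The look-alikes to leave are the green ones at (165,185), (173,272), (226,313) and the blue one at (126,282). Bins are coupling (250,165), flange (327,155), and elbow/tee at (396,157) and (473,150), which I'll check in a crop.

```bash
python3 - <<'E'
import cv2
i=cv2.imread("pics/top0.png")
cv2.imwrite("pics/c1.png",cv2.resize(i[95:220,210:510],None,fx=2.66,fy=2.66,interpolation=cv2.INTER_CUBIC))
a=[cv2.resize(i[y-25:y+25,x-33:x+33],None,fx=6,fy=6,interpolation=cv2.INTER_CUBIC) for x,y in((291,241),(432,246),(502,274),(227,265))]
import numpy as np
cv2.imwrite("pics/c2.png",np.vstack([np.hstack(a[:2]),np.hstack(a[2:])]))
E
```

```text
(no output)
```

View pics/c1.png

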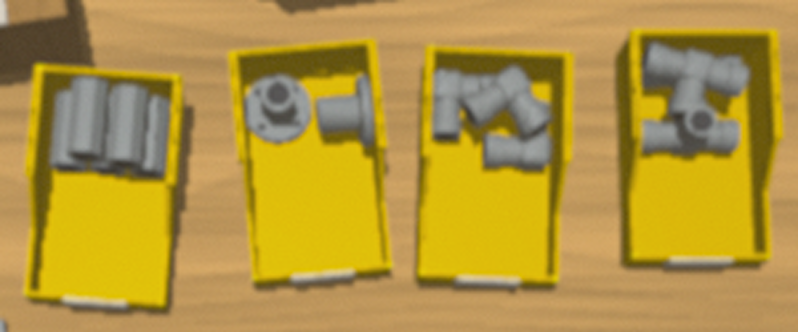

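View pics/c2.png

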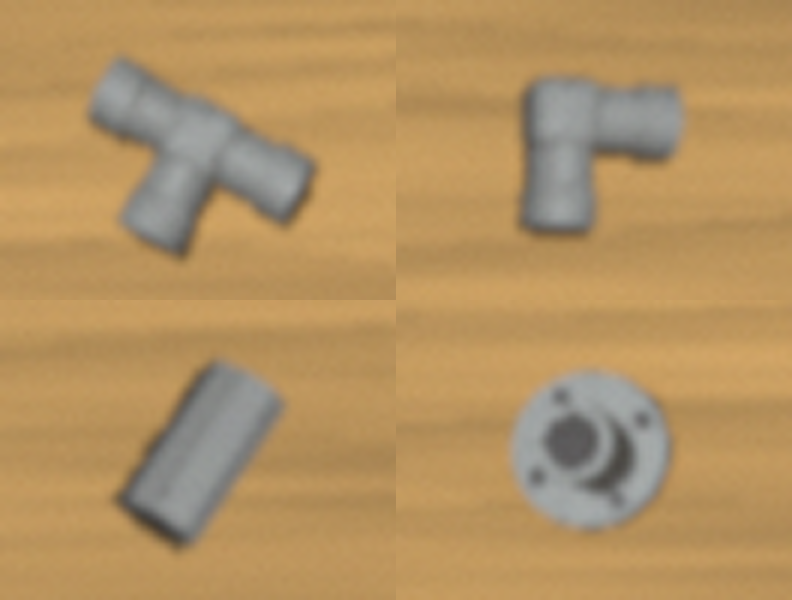

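The crops confirm it: the third bin (396,157) holds elbows and the right bin (473,150) holds tees. Next step: fit poses.

```bash
cat > h.py <<'E'
import numpy as np
from scipy.optimize import least_squares
from scipy.spatial.transform import Rotation as R
def proj(P,K,k1,T):
    c=(np.asarray(P)-T[:3,3])@T[:3,:3]; s=c[:,:2]/c[:,2:]
    s=s*(1+k1*(s**2).sum(1,keepdims=True))
    return s@K[:2,:2].T+K[:2,2]
def fit(pts,uv,cam,g):
    pts=np.array(pts);uv=np.array(uv)
    def f(p):
        c,s=np.cos(p[2]),np.sin(p[2])
        W=np.c_[p[0]+c*pts[:,0]-s*pts[:,1],p[1]+s*pts[:,0]+c*pts[:,1],pts[:,2]]
        return (proj(W,*cam)-uv).ravel()
    r=least_squares(f,g); return r.x,np.sqrt((r.fun**2).mean())
E
python3 - <<'E'
from h import *
from workcell import vision
f=vision.grab_frame("top");cam=(f["K"],f["k1"],f["pose"])
np.set_printoptions(precision=4,suppress=True)
t=lambda o,l:[(o[0]+a/6,o[1]+b/6) for a,b in l]
L=.04;z=.014
print("tee",fit([(0,L,z),(0,-L,z),(L,0,z)],t((258,216),[(107,84),(299,192),(153,238)]),cam,[.55,.15,2.6]))
print("elbow",fit([(0,0,.026),(L,0,z),(0,L,z)],t((399,221),[(162,110),(161,228),(284,122)]),cam,[.55,-.1,3.1]))
print("coup",fit([(.03,0,.016),(-.03,0,.016)],t((469,249),[(249,82),(153,222)]),cam,[.5,-.25,-.6]))
print("fl",fit([(0,0,.008),(0,0,.042)],t((194,240),[(194,150),(176,140)]),cam,[.5,.25,0]))
B=[(.09,.056,.06),(.09,-.056,.06),(-.09,.056,.032),(-.09,-.056,.032)]
for n,l in dict(bc=[(35,66),(183,75),(27,297),(167,307)],bf=[(230,50),(377,40),(254,284),(390,272)],be=[(427,45),(573,52),(418,279),(556,285)],bt=[(630,30),(778,30),(623,263),(770,263)]).items():
    x,e=fit(B,[(210+a/2.66,95+b/2.66) for a,b in l],cam,[.75,0,0])
    tgt=x[:2]-.043*np.array([np.cos(x[2]),np.sin(x[2])]); print(n,x,e,"target",tgt)
from workcell import env;o=env.get_obs();print(R.from_rotvec(o["eef_rot"]).as_matrix())
w=vision.grab_frame("wrist");print(w["K"],w["k1"],w["T_tool_cam"])
E
```

```text
tee (array([ 0.4961,  0.1621, -0.5416]), np.float64(12.451169858505866))
elbow (array([ 0.5137, -0.1374,  3.0788]), np.float64(0.8506134952086729))
coup (array([ 0.4393, -0.2957, -0.6446]), np.float64(0.18975040887813097))
fl (array([0.4662, 0.2893, 0.    ]), np.float64(0.1972237503558306))
bc [ 0.6728  0.238  -0.0691] 0.6386665473217784 target [0.6299 0.2409]
bf [0.6915 0.0716 0.0714] 0.8247757038921198 target [0.6486 0.0686]
be [ 0.6871 -0.0719 -0.0602] 0.6994557036254224 target [ 0.6442 -0.0693]
bt [ 0.701  -0.2372 -0.0271] 1.1107640275289887 target [ 0.658  -0.2361]
[[-0.9557  0.2943 -0.0003]
 [ 0.2943  0.9557 -0.0014]
 [-0.0001 -0.0014 -1.    ]]
[[343.1515   0.     318.3016]
 [  0.     343.1515 238.1595]
 [  0.       0.       1.    ]] -0.029879273368673593 [[-0.0002 -0.9652 -0.2615  0.0661]
 [ 1.      0.0001 -0.001  -0.0008]
 [ 0.001  -0.2615  0.9652 -0.1165]
 [ 0.      0.      0.      1.    ]]
```

```bash
cat > plan.py <<'E'
import sys
from h import *
from workcell import env
# args: x y z phi (phi = heading of tool y, tool pointing down) ...
o=env.get_obs(); R0=R.from_rotvec(o["eef_rot"]); p=o["ee_pos"]
print("t %.2f"%o["clock"],"pos",p.round(4),"phi %.3f"%np.arctan2(*R0.as_matrix()[1::-1,1]),"open %.4f gf %.1f"%(o["opening"],o["grasp_force"]),"F",o["force"].round(1))
for a in sys.argv[1:]:
    x,y,z,f=map(float,a.split(","))
    y_=np.array([np.cos(f),np.sin(f),0]);z_=np.array([0,0,-1.]);M=np.c_[np.cross(y_,z_),y_,z_]
    d=R0.inv().apply(np.array([x,y,z])-p); w=(R0.inv()*R.from_matrix(M)).as_rotvec()
    print(a,"offset",(d/.3).round(3).tolist(),"rot",(w/np.pi).round(3).tolist(),"rows %.1f"%max(np.linalg.norm(d)/.0625,np.degrees(np.linalg.norm(w))/10.7))
E
python3 - <<'E'
from h import *
from workcell import vision
f=vision.grab_frame("top");cam=(f["K"],f["k1"],f["pose"])
t=lambda o,l:[(o[0]+a/6,o[1]+b/6) for a,b in l]
L=.04;z=.014
x,e=fit([(0,-L,z),(0,L,z),(L,0,z)],t((258,216),[(107,84),(299,192),(153,238)]),cam,[.5,.15,2.6])
print("tee",x,e,"grip",x[:2]+.03*np.array([np.cos(x[2]),np.sin(x[2])]))
x=np.array([.5137,-.1374,3.0788]);print("elbow grip",x[:2]+.03*np.array([np.cos(x[2]),np.sin(x[2])]))
for n,b,q in(("tee",(.701,-.2372,-.0271),(-.035,0)),("elbow",(.6871,-.0719,-.0602),(-.036,.010))):
    for g in(0,.03):
        c,s=np.cos(b[2]),np.sin(b[2]);u=q[0]-g;print(n,g,b[0]+c*u-s*q[1],b[1]+s*u+c*q[1])
E
python3 plan.py .466,.289,.15,1.642
```

```text
tee [0.51905162 0.14878562 2.63207987] 0.3821143727139882 grip [0.49286216 0.16341818]
elbow grip [ 0.48375912 -0.13551746]
tee 0 0.6660128513884553 -0.23625161609371773
tee 0.03 0.6360238668642744 -0.23543871560261864
elbow 0 0.6517668494757491 -0.059752223494374694
elbow 0.03 0.6218211936606498 -0.057947314132770066
t 0.25 pos [0.1912 0.621  0.2558] phi 1.272 open 0.0855 gf 0.0 F [-0.4  0.6 -0.8]
.466,.289,.15,1.642 offset [-1.201, -0.788, 0.353] rot [-0.0, -0.0, -0.118] rows 7.1
```

```bash
python3 -m crank '[{"grip":0.5,"offset":[-0.9,-0.59,0.15],"delta_rot":[0,0,-0.118]},{"grip":0.5,"offset":[-0.9,-0.59,0.15],"delta_rot":[0,0,-0.118]},{"grip":0.5,"offset":[-0.9,-0.59,0.15],"delta_rot":[0,0,-0.118]},{"grip":0.5,"offset":[-0.9,-0.59,0.15],"delta_rot":[0,0,-0.118]},{"grip":0.5,"offset":[-0.9,-0.59,0.15],"delta_rot":[0,0,-0.118]},{"grip":0.5,"offset":[-0.9,-0.59,0.15],"delta_rot":[0,0,-0.118]},{"grip":0.5,"offset":[-0.9,-0.59,0.15],"delta_rot":[0,0,-0.118]}]' 60; python3 plan.py .466,.289,.15,1.642
```

```text
clock: 1.12
ee_pos: [0.3976, 0.3722, 0.2113]
eef_rot: [0.11, -3.139, -0.0]
force: [-0.2, 0.5, -0.0]
opening: 0.064
grasp_force: 0.0
t 1.12 pos [0.3976 0.3722 0.2113] phi 1.641 open 0.0640 gf 0.0 F [-0.2  0.5 -0. ]
.466,.289,.15,1.642 offset [-0.208, -0.293, 0.204] rot [0.0, -0.0, -0.0] rows 2.0
```

```bash
python3 -m crank '[{"grip":0.5,"offset":[-0.208,-0.293,0.204],"delta_rot":[0,0,0]},{"grip":0.5,"offset":[-0.208,-0.293,0.204],"delta_rot":[0,0,0]},{"grip":0.5,"offset":[-0.208,-0.293,0.204],"delta_rot":[0,0,0]},{"grip":0.5,"offset":[-0.208,-0.293,0.204],"delta_rot":[0,0,0]}]'; python3 plan.py .466,.289,.04,1.642
python3 - <<'E'
from h import *
from workcell import env,vision
import cv2
o=env.get_obs();w=vision.grab_frame("wrist")
T=np.eye(4);T[:3,:3]=R.from_rotvec(o["eef_rot"]).as_matrix();T[:3,3]=o["ee_pos"]
im=w["frame"][:,:,::-1].copy()
for P in((.466,.289,.008),(.466,.289,.042)):
    u=proj([P],w["K"],w["k1"],T@w["T_tool_cam"])[0];print(u);cv2.drawMarker(im,tuple(int(i) for i in u),(0,0,255),0,12)
cv2.imwrite("pics/w1.png",im)
E
```

```text
clock: 1.62
ee_pos: [0.4648, 0.2922, 0.1503]
eef_rot: [0.118, -3.139, -0.003]
force: [0.4, 0.2, 0.3]
opening: 0.0641
grasp_force: 0.0
t 1.62 pos [0.4648 0.2922 0.1503] phi 1.646 open 0.0641 gf 0.0 F [0.4 0.2 0.3]
.466,.289,.04,1.642 offset [-0.003, -0.011, 0.367] rot [0.001, -0.0, 0.001] rows 1.8
[315.14161469 234.89041978]
[314.74627536 247.40888051]
```

View pics/w1.png

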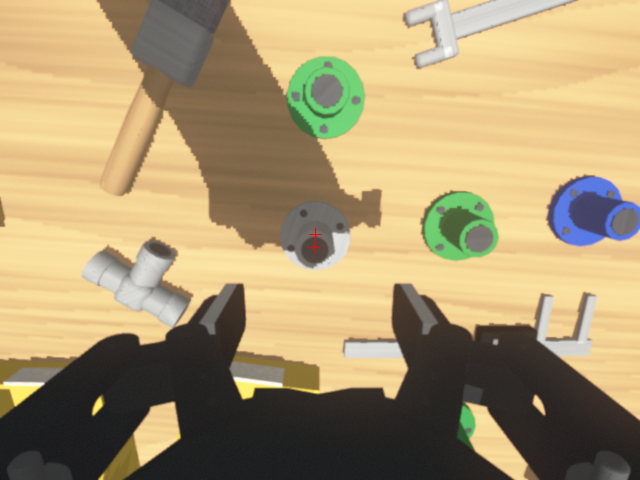

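The projected marks land on the grey flange: disc centre (315,235), neck (315,247). Descending to grip it.

```bash
python3 -m crank '[{"grip":0.5,"offset":[-0.003,-0.011,0.1],"delta_rot":[0,0,0]},{"grip":0.5,"offset":[-0.003,-0.011,0.2],"delta_rot":[0,0,0]},{"grip":0.5,"offset":[-0.003,-0.011,0.3],"delta_rot":[0,0,0]},{"grip":0.5,"offset":[-0.003,-0.011,0.367],"delta_rot":[0,0,0]},{"grip":0.5,"offset":[-0.003,-0.011,0.367],"delta_rot":[0,0,0]},{"grip":0.5,"offset":[-0.003,-0.011,0.367],"delta_rot":[0,0,0]}]' && python3 -m crank '[{"grip":-1,"offset":[0,0,0],"delta_rot":[0,0,0]},{"grip":-1,"offset":[0,0,0],"delta_rot":[0,0,0]},{"grip":-1,"offset":[0,0,0],"delta_rot":[0,0,0]},{"grip":-1,"offset":[0,0,0],"delta_rot":[0,0,0]},{"grip":-1,"offset":[0,0,0],"delta_rot":[0,0,0]},{"grip":-1,"offset":[0,0,0],"delta_rot":[0,0,0]}]' 60; python3 plan.py .466,.289,.16,1.642  .6486,.0686,.16,1.642
```

```text
clock: 2.42
ee_pos: [0.4671, 0.2882, 0.0412]
eef_rot: [-0.116, 3.138, 0.003]
force: [-0.6, 0.1, 0.9]
opening: 0.0641
grasp_force: 0.0
clock: 3.18
ee_pos: [0.4677, 0.2874, 0.0414]
eef_rot: [-0.113, 3.138, 0.004]
force: [-1.4, 1.3, 5.5]
opening: 0.0264
grasp_force: 58.7
t 3.17 pos [0.4677 0.2874 0.0414] phi 1.643 open 0.0264 gf 58.7 F [-1.4  1.3  5.5]
.466,.289,.16,1.642 offset [0.005, 0.007, -0.395] rot [0.001, 0.001, 0.0] rows 1.9
.6486,.0686,.16,1.642 offset [-0.55, -0.77, -0.396] rot [0.001, 0.001, 0.0] rows 4.9
```

```bash
python3 -m crank '[{"grip":-1,"offset":[0,0,-0.15],"delta_rot":[0,0,0]},{"grip":-1,"offset":[0,0,-0.35],"delta_rot":[0,0,0]},{"grip":-1,"offset":[-0.11,-0.154,-0.37],"delta_rot":[0,0,0]},{"grip":-1,"offset":[-0.22,-0.308,-0.37],"delta_rot":[0,0,0]},{"grip":-1,"offset":[-0.33,-0.462,-0.37],"delta_rot":[0,0,0]},{"grip":-1,"offset":[-0.44,-0.616,-0.37],"delta_rot":[0,0,0]},{"grip":-1,"offset":[-0.55,-0.77,-0.37],"delta_rot":[0,0,0]},{"grip":-1,"offset":[-0.55,-0.77,-0.37],"delta_rot":[0,0,0]}]' && python3 -m crank '[{"grip":-1,"offset":[0,0,0],"delta_rot":[0,0,0]},{"grip":-1,"offset":[0,0,0],"delta_rot":[0,0,0]}]';python3 plan.py .6486,.0686,.047,1.642
python3 - <<'E'
from h import *
from workcell import env,vision
import cv2
o=env.get_obs();w=vision.grab_frame("wrist")
T=np.eye(4);T[:3,:3]=R.from_rotvec(o["eef_rot"]).as_matrix();T[:3,3]=o["ee_pos"]
im=w["frame"][:,:,::-1].copy()
b=(.6915,.0716,.0714)
for P in [(-.09,.056,.032),(-.09,-.056,.032),(-.043,0,.004),(0,.056,.06),(0,-.056,.06)]:
    c,s=np.cos(b[2]),np.sin(b[2])
    u=proj([(b[0]+c*P[0]-s*P[1],b[1]+s*P[0]+c*P[1],P[2])],w["K"],w["k1"],T@w["T_tool_cam"])[0];cv2.drawMarker(im,tuple(int(i) for i in u),(0,0,255),0,12)
cv2.imwrite("pics/w2.png",im)
E
```

```text
clock: 4.18
ee_pos: [0.6501, 0.0598, 0.1506]
eef_rot: [-0.098, 3.139, -0.008]
force: [-1.6, 0.3, -3.2]
opening: 0.0259
grasp_force: 59.9
clock: 4.42
ee_pos: [0.647, 0.0698, 0.1505]
eef_rot: [0.117, -3.138, -0.002]
force: [-0.5, 0.1, -3.2]
opening: 0.0262
grasp_force: 59.9
t 4.42 pos [0.647  0.0698 0.1505] phi 1.645 open 0.0262 gf 59.9 F [-0.5  0.1 -3.2]
.6486,.0686,.047,1.642 offset [-0.005, -0.005, 0.345] rot [0.0, -0.0, 0.001] rows 1.7
```

View pics/w2.png

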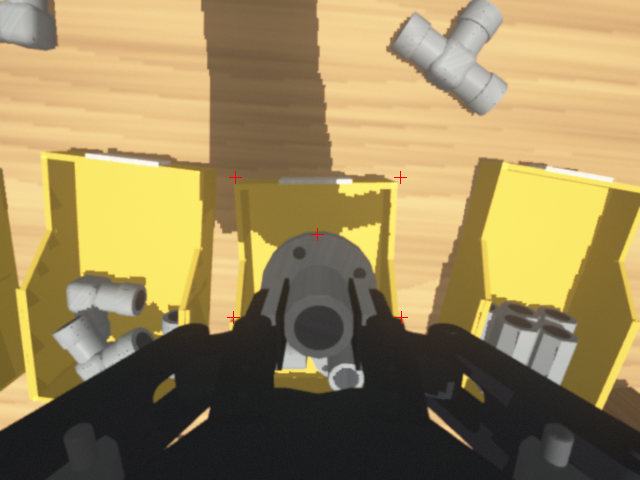

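The bin's front edge runs from (240,182) to (393,182), matching the projected marks to about 3 mm, and the flange hangs upright over it. Lowering.

```bash
python3 -m crank '[{"grip":-1,"offset":[-0.002,-0.005,0.1],"delta_rot":[0,0,0]},{"grip":-1,"offset":[-0.002,-0.005,0.2],"delta_rot":[0,0,0]},{"grip":-1,"offset":[-0.002,-0.005,0.28],"delta_rot":[0,0,0]},{"grip":-1,"offset":[-0.002,-0.005,0.32],"delta_rot":[0,0,0]},{"grip":-1,"offset":[-0.002,-0.005,0.335],"delta_rot":[0,0,0]},{"grip":-1,"offset":[-0.002,-0.005,0.34],"delta_rot":[0,0,0]},{"grip":-1,"offset":[-0.002,-0.005,0.345],"delta_rot":[0,0,0]},{"grip":-1,"offset":[-0.002,-0.005,0.345],"delta_rot":[0,0,0]}]'
```

```text
clock: 5.48
ee_pos: [0.6493, 0.0662, 0.0481]
eef_rot: [-0.113, 3.139, 0.0]
force: [0.2, -0.2, -3.1]
opening: 0.0263
grasp_force: 59.9
```

```bash
python3 -m crank '[{"grip":-1,"offset":[0,0,0.004],"delta_rot":[0,0,0]},{"grip":-1,"offset":[0,0,0.007],"delta_rot":[0,0,0]},{"grip":-1,"offset":[0,0,0.01],"delta_rot":[0,0,0]},{"grip":-1,"offset":[0,0,0.01],"delta_rot":[0,0,0]}]'
```

```text
clock: 5.98
ee_pos: [0.6489, 0.0662, 0.0454]
eef_rot: [0.113, -3.14, -0.001]
force: [-2.7, -0.3, 4.8]
opening: 0.0258
grasp_force: 60.7
```

Contact. Release, then retreat.

```bash
python3 -m crank '[{"grip":-0.2,"offset":[0,0,0],"delta_rot":[0,0,0]},{"grip":0.1,"offset":[0,0,0],"delta_rot":[0,0,0]},{"grip":0.1,"offset":[0,0,0],"delta_rot":[0,0,0]},{"grip":0.1,"offset":[0,0,-0.1],"delta_rot":[0,0,0]},{"grip":0.1,"offset":[0,0,-0.25],"delta_rot":[0,0,0]},{"grip":0.1,"offset":[0,0,-0.4],"delta_rot":[0,0,0]},{"grip":0.3,"offset":[0,0,-0.4],"delta_rot":[0,0,0]}]'; python3 plan.py .4929,.1634,.12,1.061 .4929,.1634,.0285,1.061
```

```text
clock: 6.85
ee_pos: [0.6519, 0.0663, 0.1691]
eef_rot: [-0.112, 3.13, 0.002]
force: [-0.5, 0.7, -0.6]
opening: 0.0553
grasp_force: 0.0
t 6.85 pos [0.6519 0.0663 0.1691] phi 1.643 open 0.0553 gf 0.0 F [-0.5  0.7 -0.6]
.4929,.1634,.12,1.061 offset [0.507, 0.361, 0.159] rot [0.001, 0.003, 0.185] rows 3.1
.4929,.1634,.0285,1.061 offset [0.51, 0.36, 0.464] rot [0.001, 0.003, 0.185] rows 3.7
```

```bash
python3 -m crank '[{"grip":0.4,"offset":[0.15,0.1,0],"delta_rot":[0,0,0.06]},{"grip":0.4,"offset":[0.35,0.25,0.05],"delta_rot":[0,0,0.12]},{"grip":0.4,"offset":[0.507,0.361,0.159],"delta_rot":[0,0,0.185]},{"grip":0.4,"offset":[0.507,0.361,0.159],"delta_rot":[0,0,0.185]},{"grip":0.4,"offset":[0.507,0.361,0.159],"delta_rot":[0,0,0.185]},{"grip":0.4,"offset":[0.507,0.361,0.159],"delta_rot":[0,0,0.185]},{"grip":0.4,"offset":[0.507,0.361,0.159],"delta_rot":[0,0,0.185]}]'; python3 plan.py .4929,.1634,.0285,1.061
cat > wr.py <<'E'
import sys,cv2
from h import *
from workcell import env,vision
# wr.py name x,y,z ... : wrist picture with projected marks
o=env.get_obs();w=vision.grab_frame("wrist")
T=np.eye(4);T[:3,:3]=R.from_rotvec(o["eef_rot"]).as_matrix();T[:3,3]=o["ee_pos"]
im=w["frame"][:,:,::-1].copy()
for a in sys.argv[2:]:
    u=proj([tuple(map(float,a.split(",")))],w["K"],w["k1"],T@w["T_tool_cam"])[0];print(u.round());cv2.drawMarker(im,tuple(int(i) for i in u),(0,0,255),0,12)
cv2.imwrite(f"pics/{sys.argv[1]}.png",im)
E
python3 wr.py w3 .519,.1488,.026 .4929,.1634,.026
```

```text
clock: 7.72
ee_pos: [0.4909, 0.1625, 0.1173]
eef_rot: [0.794, 3.038, 0.001]
force: [-0.1, 0.3, 0.5]
opening: 0.0595
grasp_force: 0.0
t 7.72 pos [0.4909 0.1625 0.1173] phi 1.060 open 0.0595 gf 0.0 F [-0.1  0.3  0.5]
.4929,.1634,.0285,1.061 offset [-0.004, 0.006, 0.296] rot [0.0, 0.0, -0.0] rows 1.4
[322. 298.]
[323. 254.]
```

View pics/w3.png

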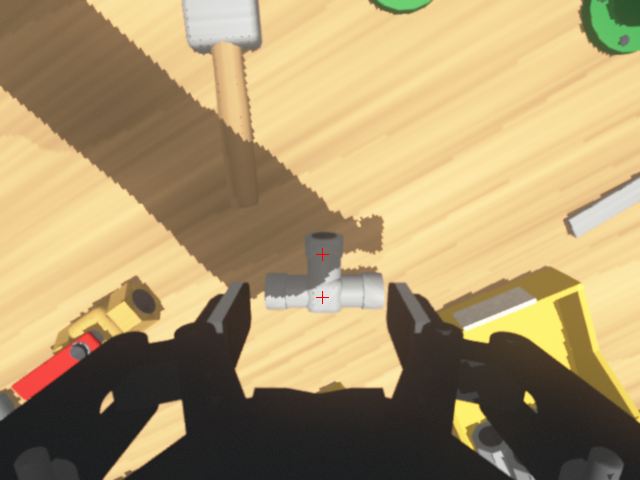

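The marks sit on the tee's hub (322,298) and branch (323,254), with the fingers symmetric about it. Descending and gripping.

```bash
python3 -m crank '[{"grip":0.4,"offset":[0.003,0.006,0.1],"delta_rot":[0,0,0]},{"grip":0.4,"offset":[0.003,0.006,0.2],"delta_rot":[0,0,0]},{"grip":0.4,"offset":[0.003,0.006,0.27],"delta_rot":[0,0,0]},{"grip":0.4,"offset":[0.003,0.006,0.296],"delta_rot":[0,0,0]},{"grip":0.4,"offset":[0.003,0.006,0.296],"delta_rot":[0,0,0]},{"grip":0.4,"offset":[0.003,0.006,0.296],"delta_rot":[0,0,0]}]' && python3 -m crank '[{"grip":-1,"offset":[0,0,0],"delta_rot":[0,0,0]},{"grip":-1,"offset":[0,0,0],"delta_rot":[0,0,0]},{"grip":-1,"offset":[0,0,0],"delta_rot":[0,0,0]},{"grip":-1,"offset":[0,0,0],"delta_rot":[0,0,0]},{"grip":-1,"offset":[0,0,0],"delta_rot":[0,0,0]},{"grip":-1,"offset":[0,0,0],"delta_rot":[0,0,0]}]' 90; python3 plan.py .6360,-.2354,.15,1.544
```

```text
clock: 8.52
ee_pos: [0.4904, 0.1655, 0.0289]
eef_rot: [0.791, 3.039, 0.002]
force: [0.2, -0.2, 0.3]
opening: 0.0594
grasp_force: 0.0
clock: 9.28
ee_pos: [0.4899, 0.1657, 0.029]
eef_rot: [0.791, 3.04, 0.002]
force: [-1.5, -0.7, 5.4]
opening: 0.0227
grasp_force: 88.0
t 9.28 pos [0.4899 0.1657 0.029 ] phi 1.061 open 0.0227 gf 88.0 F [-1.5 -0.7  5.4]
.6360,-.2354,.15,1.544 offset [-1.077, -0.929, -0.404] rot [0.0, 0.0, -0.154] rows 7.1
```

```bash
python3 -m crank '[{"grip":-1,"offset":[0,0,-0.15],"delta_rot":[0,0,0]},{"grip":-1,"offset":[0,0,-0.3],"delta_rot":[0,0,0]},{"grip":-1,"offset":[-0.1,-0.09,-0.4],"delta_rot":[0,0,-0.03]},{"grip":-1,"offset":[-0.22,-0.2,-0.4],"delta_rot":[0,0,-0.06]},{"grip":-1,"offset":[-0.35,-0.3,-0.4],"delta_rot":[0,0,-0.09]},{"grip":-1,"offset":[-0.47,-0.4,-0.4],"delta_rot":[0,0,-0.12]},{"grip":-1,"offset":[-0.57,-0.49,-0.4],"delta_rot":[0,0,-0.154]},{"grip":-1,"offset":[-0.57,-0.49,-0.4],"delta_rot":[0,0,-0.154]}]'; python3 plan.py .6360,-.2354,.15,1.544
```

```text
clock: 10.28
ee_pos: [0.567, -0.0513, 0.1479]
eef_rot: [0.051, 3.141, -0.004]
force: [-0.8, -0.5, -1.2]
opening: 0.0224
grasp_force: 88.8
t 10.28 pos [ 0.567  -0.0513  0.1479] phi 1.538 open 0.0224 gf 88.8 F [-0.8 -0.5 -1.2]
.6360,-.2354,.15,1.544 offset [-0.25, -0.606, -0.005] rot [-0.001, 0.0, -0.002] rows 3.1
```

```bash
python3 -m crank '[{"grip":-1,"offset":[-0.08,-0.2,-0.005],"delta_rot":[0,0,0]},{"grip":-1,"offset":[-0.17,-0.4,-0.005],"delta_rot":[0,0,0]},{"grip":-1,"offset":[-0.25,-0.606,-0.005],"delta_rot":[0,0,-0.002]},{"grip":-1,"offset":[-0.25,-0.606,-0.005],"delta_rot":[0,0,-0.002]},{"grip":-1,"offset":[-0.25,-0.606,-0.005],"delta_rot":[0,0,-0.002]},{"grip":-1,"offset":[-0.25,-0.606,-0.005],"delta_rot":[0,0,-0.002]}]'; python3 plan.py .6360,-.2354,.033,1.544; python3 wr.py w4 .6125,-.1788,.032 .6095,-.2908,.032 .666,-.2362,.004
```

```text
clock: 11.02
ee_pos: [0.6374, -0.2268, 0.1489]
eef_rot: [-0.025, -3.14, -0.004]
force: [0.2, 0.6, -2.1]
opening: 0.0224
grasp_force: 89.1
t 11.03 pos [ 0.6374 -0.2268  0.1489] phi 1.555 open 0.0224 gf 89.1 F [ 0.2  0.6 -2.1]
.6360,-.2354,.033,1.544 offset [0.004, -0.03, 0.386] rot [0.001, -0.0, 0.003] rows 1.9
[388. 207.]
[226. 205.]
[308. 267.]
```

View pics/w4.png

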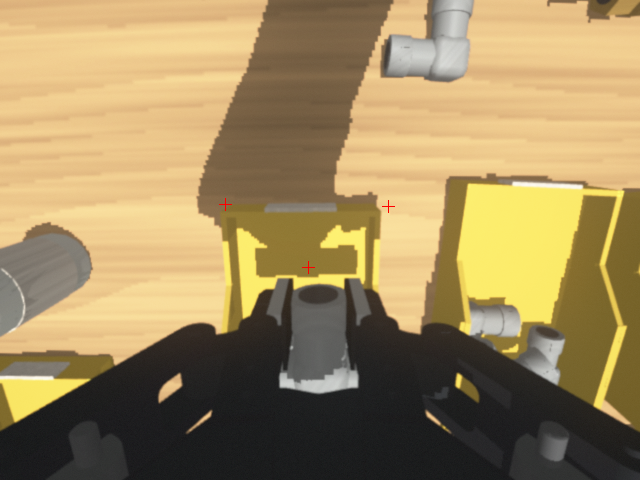

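The bin's front corners are at (222,208) and (380,208), about 4 mm to the right (−y) of my estimate. I'll shift for that and lower.

```bash
python3 -m crank '[{"grip":-1,"offset":[0.002,-0.041,0.05],"delta_rot":[0,0,0.003]},{"grip":-1,"offset":[0.002,-0.041,0.15],"delta_rot":[0,0,0.003]},{"grip":-1,"offset":[0.002,-0.041,0.25],"delta_rot":[0,0,0.003]},{"grip":-1,"offset":[0.002,-0.041,0.32],"delta_rot":[0,0,0.003]},{"grip":-1,"offset":[0.002,-0.041,0.36],"delta_rot":[0,0,0.003]},{"grip":-1,"offset":[0.002,-0.041,0.375],"delta_rot":[0,0,0.003]},{"grip":-1,"offset":[0.002,-0.041,0.375],"delta_rot":[0,0,0.003]}]';  python3 plan.py .6360,-.2385,.033,1.544
```

```text
clock: 11.95
ee_pos: [0.6371, -0.2426, 0.0374]
eef_rot: [0.045, 3.14, -0.0]
force: [0.3, -0.7, -1.5]
opening: 0.0225
grasp_force: 89.1
t 11.95 pos [ 0.6371 -0.2426  0.0374] phi 1.542 open 0.0225 gf 89.1 F [ 0.3 -0.7 -1.5]
.6360,-.2385,.033,1.544 offset [0.004, 0.013, 0.015] rot [-0.0, 0.0, -0.001] rows 0.1
```

```bash
python3 -m crank '[{"grip":-1,"offset":[0,0.012,0.005],"delta_rot":[0,0,0]},{"grip":-1,"offset":[0,0.012,0.01],"delta_rot":[0,0,0]},{"grip":-1,"offset":[0,0.012,0.013],"delta_rot":[0,0,0]},{"grip":-1,"offset":[0,0.012,0.016],"delta_rot":[0,0,0]},{"grip":-1,"offset":[0,0.012,0.016],"delta_rot":[0,0,0]}]'
```

```text
clock: 12.58
ee_pos: [0.6369, -0.2385, 0.0331]
eef_rot: [0.045, 3.141, 0.001]
force: [-3.1, 1.6, 5.3]
opening: 0.0226
grasp_force: 89.6
```

Contact. Release, then retreat.

```bash
python3 -m crank '[{"grip":-0.3,"offset":[0,0,0],"delta_rot":[0,0,0]},{"grip":0,"offset":[0,0,0],"delta_rot":[0,0,0]},{"grip":0.1,"offset":[0,0,0],"delta_rot":[0,0,0]},{"grip":0.1,"offset":[0,0,-0.1],"delta_rot":[0,0,0]},{"grip":0.1,"offset":[0,0,-0.25],"delta_rot":[0,0,0]},{"grip":0.3,"offset":[0,0,-0.4],"delta_rot":[0,0,0]},{"grip":0.3,"offset":[0,0,-0.4],"delta_rot":[0,0,0]}]'; python3 plan.py .4838,-.1355,.12,1.508
```

```text
clock: 13.45
ee_pos: [0.6394, -0.2403, 0.157]
eef_rot: [0.045, 3.133, -0.004]
force: [-0.1, 0.9, -0.5]
opening: 0.0554
grasp_force: 0.0
t 13.45 pos [ 0.6394 -0.2403  0.157 ] phi 1.542 open 0.0554 gf 0.0 F [-0.1  0.9 -0.5]
.4838,-.1355,.12,1.508 offset [0.53, 0.335, 0.118] rot [-0.001, 0.003, 0.011] rows 3.1
```

```bash
python3 -m crank '[{"grip":0.3,"offset":[0.17,0.1,0],"delta_rot":[0,0,0]},{"grip":0.3,"offset":[0.35,0.23,0.05],"delta_rot":[0,0,0.011]},{"grip":0.3,"offset":[0.53,0.335,0.118],"delta_rot":[0,0.002,0.011]},{"grip":0.3,"offset":[0.53,0.335,0.118],"delta_rot":[0,0.002,0.011]},{"grip":0.3,"offset":[0.53,0.335,0.118],"delta_rot":[0,0.002,0.011]},{"grip":0.3,"offset":[0.53,0.335,0.118],"delta_rot":[0,0.002,0.011]},{"grip":0.3,"offset":[0.53,0.335,0.118],"delta_rot":[0,0.002,0.011]}]'; python3 plan.py .4838,-.1355,.0285,1.508; python3 wr.py w5 .5137,-.1374,.026 .4838,-.1355,.026
```

```text
clock: 14.32
ee_pos: [0.4821, -0.1347, 0.1172]
eef_rot: [-0.1, -3.135, 0.001]
force: [0.0, 0.0, -0.7]
opening: 0.0557
grasp_force: 0.0
t 14.32 pos [ 0.4821 -0.1347  0.1172] phi 1.507 open 0.0557 gf 0.0 F [ 0.   0.  -0.7]
.4838,-.1355,.0285,1.508 offset [-0.007, -0.002, 0.296] rot [-0.0, -0.001, -0.0] rows 1.4
[319. 300.]
[319. 257.]
```

View pics/w5.png

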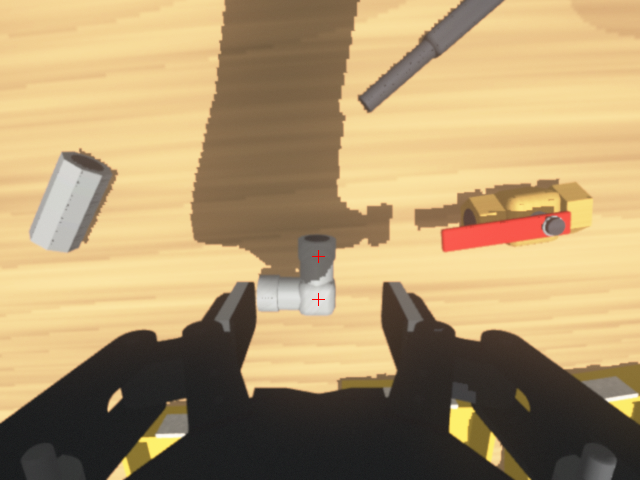

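The marks sit on the elbow's hub (319,300) and gripping arm (319,257), and the valve lever tip (443,240) is clear of the fingers. Descending and gripping.

```bash
python3 -m crank '[{"grip":0.3,"offset":[0,-0.002,0.1],"delta_rot":[0,0,0]},{"grip":0.3,"offset":[0,-0.002,0.2],"delta_rot":[0,0,0]},{"grip":0.3,"offset":[0,-0.002,0.27],"delta_rot":[0,0,0]},{"grip":0.3,"offset":[0,-0.002,0.296],"delta_rot":[0,0,0]},{"grip":0.3,"offset":[0,-0.002,0.296],"delta_rot":[0,0,0]},{"grip":0.3,"offset":[0,-0.002,0.296],"delta_rot":[0,0,0]}]' && python3 -m crank '[{"grip":-1,"offset":[0,0,0],"delta_rot":[0,0,0]},{"grip":-1,"offset":[0,0,0],"delta_rot":[0,0,0]},{"grip":-1,"offset":[0,0,0],"delta_rot":[0,0,0]},{"grip":-1,"offset":[0,0,0],"delta_rot":[0,0,0]},{"grip":-1,"offset":[0,0,0],"delta_rot":[0,0,0]},{"grip":-1,"offset":[0,0,0],"delta_rot":[0,0,0]}]' 90; python3 plan.py .6218,-.0579,.15,1.511
```

```text
clock: 15.12
ee_pos: [0.481, -0.1346, 0.0288]
eef_rot: [-0.099, -3.136, 0.0]
force: [0.9, 0.4, -0.9]
opening: 0.0557
grasp_force: 0.0
clock: 15.88
ee_pos: [0.4806, -0.1345, 0.029]
eef_rot: [-0.099, -3.135, -0.001]
force: [-1.3, 0.8, 6.5]
opening: 0.0227
grasp_force: 87.9
t 15.88 pos [ 0.4806 -0.1345  0.029 ] phi 1.508 open 0.0227 gf 87.9 F [-1.3  0.8  6.5]
.6218,-.0579,.15,1.511 offset [-0.452, 0.285, -0.406] rot [0.0, -0.002, -0.001] rows 3.2
```

```bash
python3 -m crank '[{"grip":-1,"offset":[0,0,-0.15],"delta_rot":[0,0,0]},{"grip":-1,"offset":[0,0,-0.3],"delta_rot":[0,0,0]},{"grip":-1,"offset":[-0.15,0.1,-0.4],"delta_rot":[0,0,0]},{"grip":-1,"offset":[-0.3,0.19,-0.4],"delta_rot":[0,0,0]},{"grip":-1,"offset":[-0.452,0.285,-0.4],"delta_rot":[0,0,0]},{"grip":-1,"offset":[-0.452,0.285,-0.4],"delta_rot":[0,0,0]},{"grip":-1,"offset":[-0.452,0.285,-0.4],"delta_rot":[0,0,0]},{"grip":-1,"offset":[-0.452,0.285,-0.4],"delta_rot":[0,0,0]}]' && python3 -m crank '[{"grip":-1,"offset":[0,0,0],"delta_rot":[0,0,0]}]'; python3 plan.py .6218,-.0579,.036,1.511;  python3 wr.py w6 .6007,-.0106,.032 .5939,-.1224,.032
```

```text
clock: 16.88
ee_pos: [0.6202, -0.059, 0.147]
eef_rot: [-0.102, -3.132, 0.001]
force: [-1.2, 0.1, -1.6]
opening: 0.0227
grasp_force: 88.7
clock: 17.0
ee_pos: [0.6207, -0.0586, 0.1473]
eef_rot: [-0.102, -3.133, -0.0]
force: [-0.1, -0.4, -1.6]
opening: 0.0226
grasp_force: 88.7
t 17.00 pos [ 0.6207 -0.0586  0.1473] phi 1.506 open 0.0226 gf 88.7 F [-0.1 -0.4 -1.6]
.6218,-.0579,.036,1.511 offset [-0.006, 0.002, 0.371] rot [-0.0, -0.002, -0.002] rows 1.8
[388. 212.]
[225. 212.]
```

View pics/w6.png

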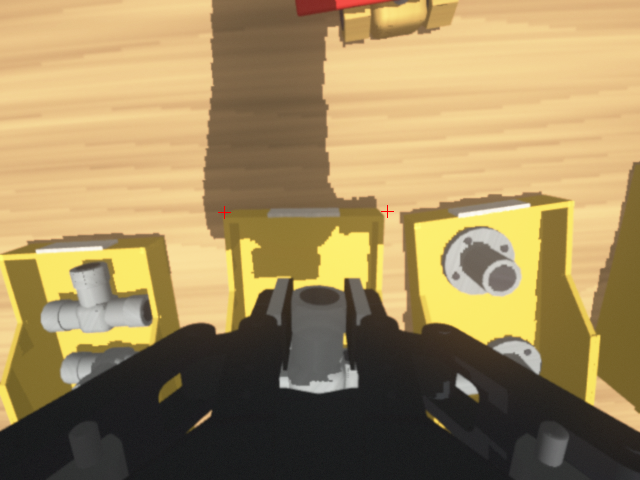

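The bin corners at (226,212) and (383,212) match. The tee (95,312) and flange (480,262) are lying well in their bins. Lowering the elbow.

```bash
python3 -m crank '[{"grip":-1,"offset":[-0.004,0.002,0.08],"delta_rot":[0,-0.002,0]},{"grip":-1,"offset":[-0.004,0.002,0.18],"delta_rot":[0,-0.002,0]},{"grip":-1,"offset":[-0.004,0.002,0.27],"delta_rot":[0,-0.002,0]},{"grip":-1,"offset":[-0.004,0.002,0.33],"delta_rot":[0,-0.002,0]},{"grip":-1,"offset":[-0.004,0.002,0.355],"delta_rot":[0,-0.002,0]},{"grip":-1,"offset":[-0.004,0.002,0.363],"delta_rot":[0,-0.002,0]},{"grip":-1,"offset":[-0.004,0.002,0.363],"delta_rot":[0,-0.002,0]}]'
```

```text
clock: 17.92
ee_pos: [0.6228, -0.0571, 0.039]
eef_rot: [0.099, 3.139, 0.0]
force: [0.3, 0.4, -2.0]
opening: 0.0226
grasp_force: 88.7
```

```bash
python3 -m crank '[{"grip":-1,"offset":[0,0,0.006],"delta_rot":[0,0,0]},{"grip":-1,"offset":[0,0,0.011],"delta_rot":[0,0,0]},{"grip":-1,"offset":[0,0,0.015],"delta_rot":[0,0,0]},{"grip":-1,"offset":[0,0,0.018],"delta_rot":[0,0,0]},{"grip":-1,"offset":[0,0,0.021],"delta_rot":[0,0,0]},{"grip":-1,"offset":[0,0,0.021],"delta_rot":[0,0,0]}]'
```

```text
clock: 18.68
ee_pos: [0.6221, -0.057, 0.0331]
eef_rot: [-0.099, -3.14, -0.001]
force: [-3.9, 1.3, 6.6]
opening: 0.0225
grasp_force: 89.6
```

```bash
python3 -m crank '[{"grip":-0.3,"offset":[0,0,0],"delta_rot":[0,0,0]},{"grip":0,"offset":[0,0,0],"delta_rot":[0,0,0]},{"grip":0.1,"offset":[0,0,0],"delta_rot":[0,0,0]},{"grip":0.1,"offset":[0,0,-0.1],"delta_rot":[0,0,0]},{"grip":0.1,"offset":[0,0,-0.25],"delta_rot":[0,0,0]},{"grip":0.3,"offset":[0,0,-0.4],"delta_rot":[0,0,0]},{"grip":0.3,"offset":[0,0,-0.4],"delta_rot":[0,0,0]}]'; python3 plan.py .4393,-.2957,.12,.926
```

```text
clock: 19.55
ee_pos: [0.625, -0.0576, 0.1562]
eef_rot: [0.099, 3.131, 0.0]
force: [1.1, 0.4, -0.3]
opening: 0.0557
grasp_force: 0.0
t 19.55 pos [ 0.625  -0.0576  0.1562] phi 1.507 open 0.0557 gf 0.0 F [ 1.1  0.4 -0.3]
.4393,-.2957,.12,.926 offset [0.569, -0.831, 0.115] rot [0.001, 0.003, 0.185] rows 4.9
```

```bash
python3 -m crank '[{"grip":0.4,"offset":[0.12,-0.17,0],"delta_rot":[0,0,0.04]},{"grip":0.4,"offset":[0.24,-0.34,0],"delta_rot":[0,0,0.08]},{"grip":0.4,"offset":[0.36,-0.5,0.05],"delta_rot":[0,0,0.12]},{"grip":0.4,"offset":[0.48,-0.67,0.115],"delta_rot":[0,0,0.16]},{"grip":0.4,"offset":[0.569,-0.831,0.115],"delta_rot":[0,0.002,0.185]},{"grip":0.4,"offset":[0.569,-0.831,0.115],"delta_rot":[0,0.002,0.185]},{"grip":0.4,"offset":[0.569,-0.831,0.115],"delta_rot":[0,0.002,0.185]},{"grip":0.4,"offset":[0.569,-0.831,0.115],"delta_rot":[0,0.002,0.185]}]' && python3 -m crank '[{"grip":0.4,"offset":[0,0,0],"delta_rot":[0,0,0]},{"grip":0.4,"offset":[0,0,0],"delta_rot":[0,0,0]}]'; python3 plan.py .4393,-.2957,.0295,.926; python3 wr.py w7 .4633,-.3137,.028 .4393,-.2957,.028 .4153,-.2777,.028
```

```text
clock: 20.55
ee_pos: [0.437, -0.2934, 0.117]
eef_rot: [-0.988, -2.975, -0.002]
force: [0.6, 0.1, -0.1]
opening: 0.0597
grasp_force: 0.0
clock: 20.8
ee_pos: [0.4365, -0.2943, 0.1174]
eef_rot: [-0.99, -2.975, -0.001]
force: [0.5, -0.4, -0.8]
opening: 0.0595
grasp_force: 0.0
t 20.80 pos [ 0.4365 -0.2943  0.1174] phi 0.928 open 0.0595 gf 0.0 F [ 0.5 -0.4 -0.8]
.4393,-.2957,.0295,.926 offset [-0.012, 0.002, 0.293] rot [-0.0, -0.002, 0.001] rows 1.4
[321. 302.]
[321. 259.]
[321. 212.]
```

View pics/w7.png

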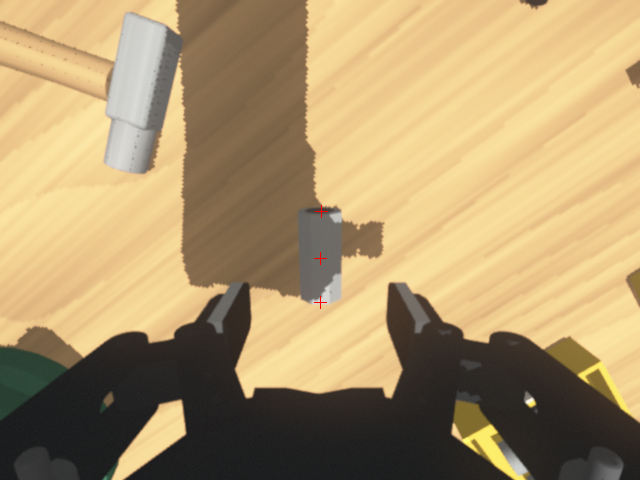

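The marks lie along the coupling, (321,212) to (321,302), centred between the fingers. Descending and gripping.

```bash
python3 -m crank '[{"grip":0.4,"offset":[-0.009,0.002,0.1],"delta_rot":[0,-0.002,0]},{"grip":0.4,"offset":[-0.009,0.002,0.2],"delta_rot":[0,-0.002,0]},{"grip":0.4,"offset":[-0.009,0.002,0.27],"delta_rot":[0,-0.002,0]},{"grip":0.4,"offset":[-0.009,0.002,0.293],"delta_rot":[0,-0.002,0]},{"grip":0.4,"offset":[-0.009,0.002,0.293],"delta_rot":[0,-0.002,0]},{"grip":0.4,"offset":[-0.009,0.002,0.293],"delta_rot":[0,-0.002,0]}]' && python3 -m crank '[{"grip":-1,"offset":[0,0,0],"delta_rot":[0,0,0]},{"grip":-1,"offset":[0,0,0],"delta_rot":[0,0,0]},{"grip":-1,"offset":[0,0,0],"delta_rot":[0,0,0]},{"grip":-1,"offset":[0,0,0],"delta_rot":[0,0,0]},{"grip":-1,"offset":[0,0,0],"delta_rot":[0,0,0]},{"grip":-1,"offset":[0,0,0],"delta_rot":[0,0,0]}]' 90; python3 plan.py .6299,.2409,.18,1.502
```

```text
clock: 21.6
ee_pos: [0.4387, -0.2964, 0.0304]
eef_rot: [0.994, 2.978, -0.003]
force: [-0.4, 0.3, 0.8]
opening: 0.0594
grasp_force: 0.0
clock: 22.35
ee_pos: [0.4386, -0.2961, 0.0305]
eef_rot: [0.994, 2.979, -0.002]
force: [-0.2, 1.8, 6.8]
opening: 0.026
grasp_force: 88.8
t 22.35 pos [ 0.4386 -0.2961  0.0305] phi 0.927 open 0.0260 gf 88.8 F [-0.2  1.8  6.8]
.6299,.2409,.18,1.502 offset [0.564, 1.814, -0.501] rot [-0.0, 0.0, -0.183] rows 9.4
```

```bash
python3 -m crank '[{"grip":-1,"offset":[0,0,-0.15],"delta_rot":[0,0,0]},{"grip":-1,"offset":[0,0,-0.33],"delta_rot":[0,0,0]},{"grip":-1,"offset":[0.04,0.12,-0.47],"delta_rot":[0,0,-0.03]},{"grip":-1,"offset":[0.1,0.29,-0.5],"delta_rot":[0,0,-0.07]},{"grip":-1,"offset":[0.15,0.47,-0.5],"delta_rot":[0,0,-0.11]},{"grip":-1,"offset":[0.2,0.64,-0.5],"delta_rot":[0,0,-0.15]},{"grip":-1,"offset":[0.26,0.82,-0.5],"delta_rot":[0,0,-0.183]},{"grip":-1,"offset":[0.3,0.98,-0.5],"delta_rot":[0,0,-0.183]}]'; python3 plan.py .6299,.2409,.18,1.502
```

```text
clock: 23.35
ee_pos: [0.5426, -0.0043, 0.1788]
eef_rot: [-0.106, -3.139, 0.002]
force: [0.5, -0.1, -1.6]
opening: 0.0255
grasp_force: 89.8
t 23.35 pos [ 0.5426 -0.0043  0.1788] phi 1.503 open 0.0255 gf 89.8 F [ 0.5 -0.1 -1.6]
.6299,.2409,.18,1.502 offset [-0.235, 0.835, -0.005] rot [-0.0, -0.0, 0.0] rows 4.2
```

```bash
python3 -m crank '[{"grip":-1,"offset":[-0.05,0.17,0],"delta_rot":[0,0,0]},{"grip":-1,"offset":[-0.1,0.35,0],"delta_rot":[0,0,0]},{"grip":-1,"offset":[-0.15,0.52,0],"delta_rot":[0,0,0]},{"grip":-1,"offset":[-0.2,0.7,0],"delta_rot":[0,0,0]},{"grip":-1,"offset":[-0.235,0.83,0],"delta_rot":[0,0,0]},{"grip":-1,"offset":[-0.235,0.83,0],"delta_rot":[0,0,0]},{"grip":-1,"offset":[-0.235,0.83,0.05],"delta_rot":[0,0,0]},{"grip":-1,"offset":[-0.235,0.83,0.05],"delta_rot":[0,0,0]}]' && python3 -m crank '[{"grip":-1,"offset":[0,0,0],"delta_rot":[0,0,0]},{"grip":-1,"offset":[0,0,0],"delta_rot":[0,0,0]}]'; python3 plan.py .6299,.2409,.0345,1.502;  python3 wr.py w8 .5869,.3001,.032 .5791,.1883,.032
```

```text
clock: 24.35
ee_pos: [0.6288, 0.2342, 0.1612]
eef_rot: [-0.113, -3.135, 0.007]
force: [-0.8, -0.3, -2.5]
opening: 0.026
grasp_force: 89.8
clock: 24.6
ee_pos: [0.6306, 0.2362, 0.164]
eef_rot: [-0.111, -3.14, 0.002]
force: [-0.0, -0.2, -2.6]
opening: 0.0258
grasp_force: 89.8
t 24.60 pos [0.6306 0.2362 0.164 ] phi 1.500 open 0.0258 gf 89.8 F [-0.  -0.2 -2.6]
.6299,.2409,.0345,1.502 offset [0.004, 0.016, 0.431] rot [-0.0, -0.0, -0.001] rows 2.1
[405. 172.]
[248. 172.]
```

View pics/w8.png

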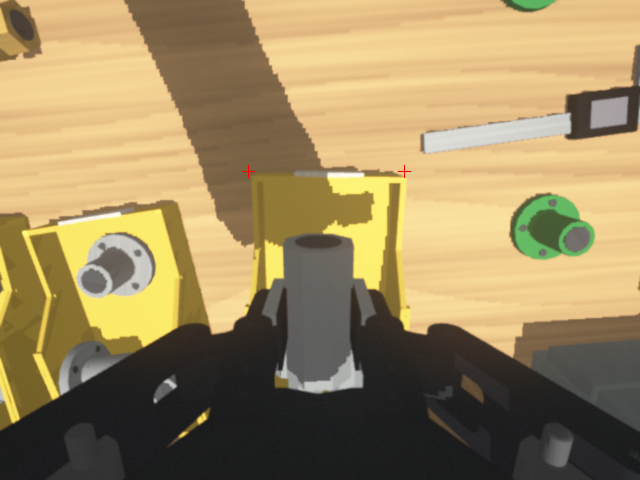

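The coupling bin's front corners are at (250,175) and (407,177), on the marks. Lowering.

```bash
python3 -m crank '[{"grip":-1,"offset":[0.004,0.016,0.1],"delta_rot":[0,0,0]},{"grip":-1,"offset":[0.004,0.016,0.2],"delta_rot":[0,0,0]},{"grip":-1,"offset":[0.004,0.016,0.3],"delta_rot":[0,0,0]},{"grip":-1,"offset":[0.004,0.016,0.37],"delta_rot":[0,0,0]},{"grip":-1,"offset":[0.004,0.016,0.405],"delta_rot":[0,0,0]},{"grip":-1,"offset":[0.004,0.016,0.417],"delta_rot":[0,0,0]},{"grip":-1,"offset":[0.004,0.016,0.417],"delta_rot":[0,0,0]}]'
```

```text
clock: 25.52
ee_pos: [0.63, 0.2417, 0.0391]
eef_rot: [0.109, 3.139, -0.002]
force: [-0.3, -0.2, -1.9]
opening: 0.0262
grasp_force: 89.8
```

```bash
python3 -m crank '[{"grip":-1,"offset":[0,0,0.005],"delta_rot":[0,0,0]},{"grip":-1,"offset":[0,0,0.01],"delta_rot":[0,0,0]},{"grip":-1,"offset":[0,0,0.013],"delta_rot":[0,0,0]},{"grip":-1,"offset":[0,0,0.016],"delta_rot":[0,0,0]},{"grip":-1,"offset":[0,0,0.016],"delta_rot":[0,0,0]}]'
```

```text
clock: 26.15
ee_pos: [0.6294, 0.2416, 0.0345]
eef_rot: [-0.109, -3.139, 0.002]
force: [-3.0, -0.5, 5.9]
opening: 0.0256
grasp_force: 90.7
```

```bash
python3 -m crank '[{"grip":-0.3,"offset":[0,0,0],"delta_rot":[0,0,0]},{"grip":0,"offset":[0,0,0],"delta_rot":[0,0,0]},{"grip":0.1,"offset":[0,0,0],"delta_rot":[0,0,0]},{"grip":0.1,"offset":[0,0,-0.1],"delta_rot":[0,0,0]},{"grip":0.1,"offset":[0,0,-0.25],"delta_rot":[0,0,0]},{"grip":0.1,"offset":[0,0,-0.45],"delta_rot":[0,0,0]},{"grip":0.1,"offset":[0.2,0,-0.6],"delta_rot":[0,0,0]},{"grip":0.1,"offset":[0.4,0,-0.6],"delta_rot":[0,0,0]}]' && python3 -m crank '[{"grip":0.1,"offset":[0.2,0.2,0],"delta_rot":[0,0,0]},{"grip":0.1,"offset":[0.4,0.4,0],"delta_rot":[0,0,0]},{"grip":0.1,"offset":[0.5,0.6,0],"delta_rot":[0,0,0]},{"grip":0.1,"offset":[0.5,0.7,0],"delta_rot":[0,0,0]},{"grip":0.1,"offset":[0.5,0.7,0],"delta_rot":[0,0,0]},{"grip":0.1,"offset":[0.5,0.7,0],"delta_rot":[0,0,0]},{"grip":0.1,"offset":[0.5,0.7,0],"delta_rot":[0,0,0]},{"grip":0.1,"offset":[0.5,0.7,0],"delta_rot":[0,0,0]}]'; python3 - <<'E'
import cv2,numpy as np
from workcell import vision
i=vision.grab_frame("top")["frame"][:,:,::-1]
cv2.imwrite("pics/t9.png",cv2.resize(i[90:290,200:520],None,fx=2.5,fy=2.5,interpolation=cv2.INTER_CUBIC))
E
```

```text
clock: 27.15
ee_pos: [0.5193, 0.2501, 0.2162]
eef_rot: [0.112, 3.134, 0.003]
force: [-0.7, 1.0, -0.2]
opening: 0.047
grasp_force: 0.0
clock: 28.15
ee_pos: [0.384, 0.4676, 0.2127]
eef_rot: [-0.114, -3.139, 0.003]
force: [0.3, -0.4, -0.2]
opening: 0.0469
grasp_force: 0.0
```

View pics/t9.png

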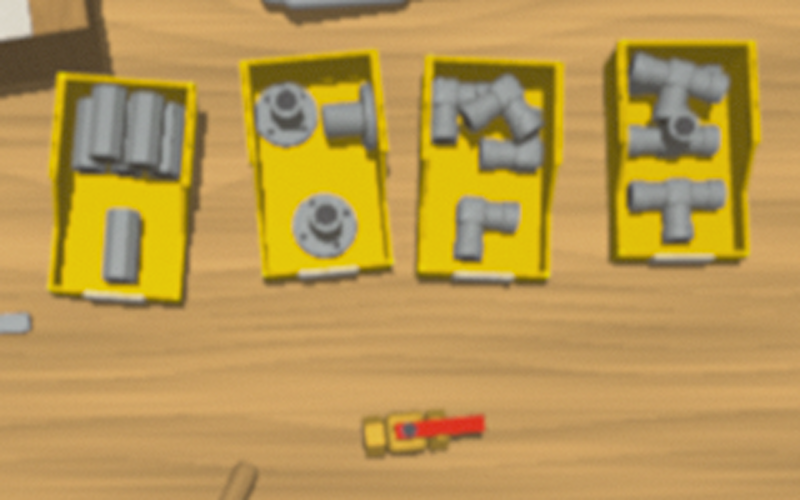

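All four lie flat in the front halves of their own bins: coupling (122,245), flange (325,225), elbow (470,215) and tee (677,195) in the crop. The valve looks unmoved. Handing in.

```bash
python3 -c "
from workcell import env
print(env.finish_job())"
```

```text
the job is handed in; nothing more can be done
None
```

I set the tee, elbow, coupling and flange down in the front halves of their own bins and handed the job in at about 28 s; the final picture shows all four in place and the valve where it was, and the hand-in returned no verdict.

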